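Charge the lab feeder with grinding balls

ROBOT

A 6-joint arm with a two-finger parallel gripper is mounted at the origin on the work surface. World frame = base frame: x ahead of the robot, y to its left, z up, the work surface at z = 0. Lengths are in mm, angles in rad, forces in N, time in s.
With the tool pointing down it reaches from about 275 to 750 mm from the base axis. Payload 10.2 kg.
Tool frame: the origin (TCP) lies where the fingers leave the gripper's body, on its centre line; the fingertips stand 73 mm ahead of it and the grasp point (between the pads) lies 54 mm ahead of it; z points along the fingers, y is the line along which they close (so a half turn about z gives the same grasp; the last joint's range is limited). The gripper opens to 85 mm and grips with 20 to 120 N. Pads are 22 mm wide; open, the fingers measure 114 mm over their backs; the gripper's body (76 mm by 85 mm) begins 54 mm behind the grasp point. The pads swing forward as they close: fully open they stand 13 mm farther back than shut.
Start: joints at [1.096, 0.313, 1.498, -0, 1.331, -0.223], TCP at [130.815, 508.448, 303.894] pointing down, gripper open.
Joint ranges: [-2.94, 2.94], [-0.97, 2.17], [0.19, 2.56], [-1.23, 4.37], [0.02, 3.11], [-2.88, 2.88]. Speed limits (rad/s): [2.39, 2.39, 3.01, 3.14, 3.14, 3.14].

INTERFACE

Orientations are given as a unit quaternion [w, x, y, z].
In Python, from rig import ctrl gives the robot as it stands.
- The arm moves only by the shell command python3 -m creep 'ROWS' [OPENING] [FORCE]. ROWS is JSON, a list that holds one entry, the list of rows, each a list of 6 numbers: the shift along the world's x, y, z in units of 25 mm (1.0 is 25 mm), then the turn, a rotation vector about the world's x, y, z in units of 5 degrees (1.0 is 5 degrees). In form: [[[x, y, z, ax, ay, az], ...]]. A call has 1 to 20 rows; each row is the pose to reach, as a shift and turn from the pose commanded when the call began; what a row does not reach only later rows make up. A row lasts 1/12 s, in which the tool goes at most 41.7 mm and 7.16 degrees, less where a joint would pass 70% of its speed; a pose out of reach is approached as far as the arm can. A call with a gripper value outside its range is refused whole. OPENING is the finger opening in mm, from 0 to 85.4, set as the call begins (- or left out, the last holds). The fingers move at their own pace and stop on an object; FORCE is the grip in N (left out, the last holds). Time passes only in rows, so rows that repeat a pose let the fingers close. It gives the time, the measured TCP pose, the force, the opening and the grip force at its end, in the units of the state.
- ctrl.sense(): the state, without advancing time (a new reading comes with each control period).
- ctrl.capture(name): name is "scene" or "top" or "wrist"; returns a dict with "image" (480x640x3 uint8, red, green, blue), "fx", "fy", "cx", "cy" (pixels), "R" (3x3) and "t" (3): a world point X has camera coordinates R X + t. Camera axes: x right, y down, z forward; pixel columns grow to the right and rows downward; lengths in mm; the calibration is good to about 2 mm. A picture is of the moment at which its call begins. There is no depth.
- ctrl.finish_job(): hands the job in; it is judged then, once.
The state is a dict: "time_s": time; "joints": joint angles; "dq": joint speeds; "tau": joint torques, N m; "eef_pos": TCP position; "ee_rot": TCP orientation; "force": force on the tool from outside, world axes, zero at the start; "wrist_torque": the same for the moment, N m; "grip_width": opening from 0.0 (shut) to 1.0 (fully open); "grip_force": force on a finger pad.
Only numpy, scipy, OpenCV 4.12 (cv2) and the standard library are available. Lean on these libraries where they do the work, as an engineer would, in place of code of your own. Each camera call takes 0.05 s, during which the arm holds its last target. There are 200 camera calls.

TASK

Pick up the steel pouring tray that holds the four white ceramic balls by its carry bar and tip it over the feeder's hopper so that all four balls end up in the hopper. Then set the empty tray back down upright on the bench and let go. Leave the other tray, with the short rods, where it is.

Things in the scene. Friction and masses are not known exactly. Their poses are not given: they have to be found in the camera images.
- ball_tray: The tray to tip: loose plain-steel pouring tray holding four balls, 0.55 kg in all; 157 mm long (x), 90 wide (y), side and back walls 42 high. Origin: centre of underside, z up. The -x end is an open spout: floor slopes up 20 degrees over its last 50 mm to a lip 81 mm from the origin, 20 mm up. Spout starts facing the robot (-x) within 25 degrees; tipping that end down 45 to 55 degrees empties it.
- bar (a point): Centre of the ball tray's carry bar, 82 mm straight above its origin; axes as the tray's. The bar crosses the tray along y: 12 mm thick (x), 24 mm high, 82 mm clear between its end plates, more than 30 mm free between its underside and the balls. Nothing above it.
- rod_tray: The tray to leave alone: exactly like the other, same axes, but holding three white ceramic rods (18 mm thick, 38 mm long, lying) instead of balls. It stands on the opposite side of the feeder from the ball tray.
- hopper_mouth (a point): Centre of the hopper's open mouth at rim level, 170 mm above the bench. Fixed steel hopper on an orange feeder; mouth 172 mm (x) by 162 mm (y) inside, closed floor 90 mm below the rim; x points away from the robot within 10 degrees. Base 200 by 190 mm, an outlet trough reaches 175 mm beyond the centre at +x, 80 mm high; nothing rises above the rim.
- ball0_center (a point): Centre of ceramic ball 0: white, 30 mm in diameter, 50 g, loose in the ball tray at the start.
- ball1_center (a point): Centre of ceramic ball 1: white, 30 mm in diameter, 50 g, loose in the ball tray at the start.
- ball2_center (a point): Centre of ceramic ball 2: white, 30 mm in diameter, 50 g, loose in the ball tray at the start.
- ball3_center (a point): Centre of ceramic ball 3: white, 30 mm in diameter, 50 g, loose in the ball tray at the start.
There are look-alikes about, which are no part of the job. What is shaped like the ball_tray but purple is not meant.

How it is judged:
By the outcome, as a careful person would: the job done as asked, in the order asked, and still so for the second after the job is handed in, with the robot touching nothing.
It also fails if it takes over 64 s, if anything falls off the work surface, if the arm or the gripper's body presses on something with over 40 N, if the wrist force passes 120 N, or if a joint passes its speed limit or range.

## Working session

There is one attempt and no reset: what is moved stays moved. The work goes in short steps, Python scripts to look and compute and a shell command to move; the robot and the scene stay as the last step left them, time stands still between calls to the robot, and variables do not carry over. Pictures are saved under pics/ and viewed, at most 10 in all, crops included, and the job is handed in when it is done.

```bash
mkdir -p pics; cat > h.py <<'E'
import numpy as np,cv2
from rig import ctrl
def cap(n,f):
    c=ctrl.capture(n); cv2.imwrite('pics/'+f+'.png',cv2.cvtColor(c['image'],cv2.COLOR_RGB2BGR))
    np.savez('pics/'+f+'.npz',**{k:np.array(v) for k,v in c.items()}); return c
def ray(f,u,v,z):
    c=np.load('pics/'+f+'.npz'); R,t=c['R'],c['t']
    d=R.T@np.array([(u-c['cx'])/c['fx'],(v-c['cy'])/c['fy'],1]); o=-R.T@t
    return o+d*(z-o[2])/d[2]
def proj(f,X):
    c=np.load('pics/'+f+'.npz'); p=c['R']@np.array(X,float)+c['t']
    return np.array([c['fx']*p[0]/p[2]+c['cx'],c['fy']*p[1]/p[2]+c['cy']])
E
python3 - <<'E'
from h import *
cap('top','top0'); cap('scene','sc0'); s=ctrl.sense(); print({k:np.round(v,3) for k,v in s.items()})
E
```

```text
{'time_s': np.float64(0.1), 'joints': array([ 1.096,  0.313,  1.498, -0.   ,  1.331, -0.223]), 'dq': array([-0.   , -0.   , -0.001, -0.002, -0.002, -0.001]), 'tau': array([ 2.0000e-03, -4.1290e+01, -2.6014e+01, -0.0000e+00,  3.0000e-03,
       -0.0000e+00]), 'eef_pos': array([130.741, 508.309, 303.39 ]), 'ee_rot': array([-0.   ,  0.126,  0.992, -0.001]), 'force': array([-0.328, -0.252, -0.51 ]), 'wrist_torque': array([-0.018, -0.035,  0.007]), 'grip_force': np.float64(0.0), 'grip_width': np.float64(1.002)}
```

View pics/top0.png

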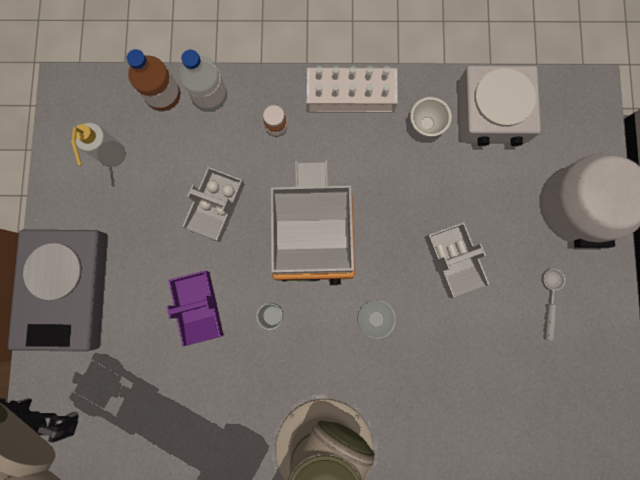

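View pics/sc0.png

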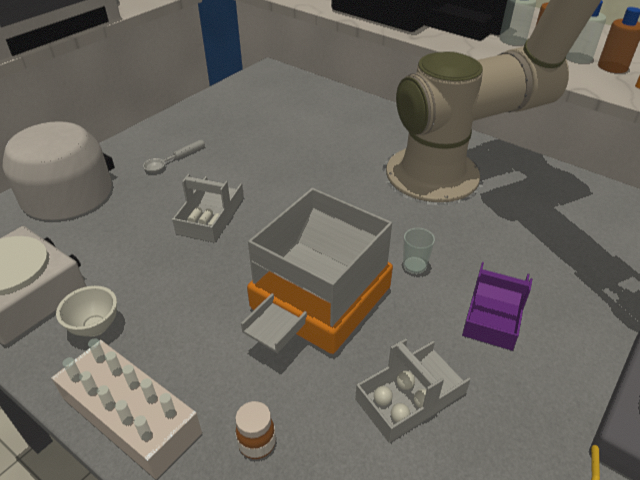

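The top view shows the steel ball tray at (213,203), the purple look-alike at (195,308), the rod tray at (457,260) and the hopper at (312,230). I choose the steel tray with the balls, and check it in a close crop.

```bash
python3 - <<'E'
from h import *
im=cv2.imread('pics/top0.png')
a=cv2.resize(im[155:255,165:265],(500,500),interpolation=cv2.INTER_CUBIC)
b=cv2.resize(cv2.imread('pics/sc0.png')[330:450,340:480],(583,500),interpolation=cv2.INTER_CUBIC)[:,:300*2]
out=cv2.resize(np.hstack([a,b]),(800,370)); cv2.imwrite('pics/crop0.png',out)
for n,p,z in [('barL',(190,196),94),('barR',(226,207),94),('hopTL',(273,188),170),('hopTR',(351,187),170),('hopBR',(353,275),170),('hopBL',(273,275),170),('purple',(195,308),0),('glass',(270,316),0)]: print(n,ray('top0',*p,z).round())
E
```

```text
barL [573. 312.  94.]
barR [548. 228.  94.]
hopTL [575. 114. 170.]
hopTR [578. -52. 170.]
hopBR [391. -56. 170.]
hopBL [390. 110. 170.]
purple [318. 314.   0.]
glass [301. 132.   0.]
```

View pics/crop0.png

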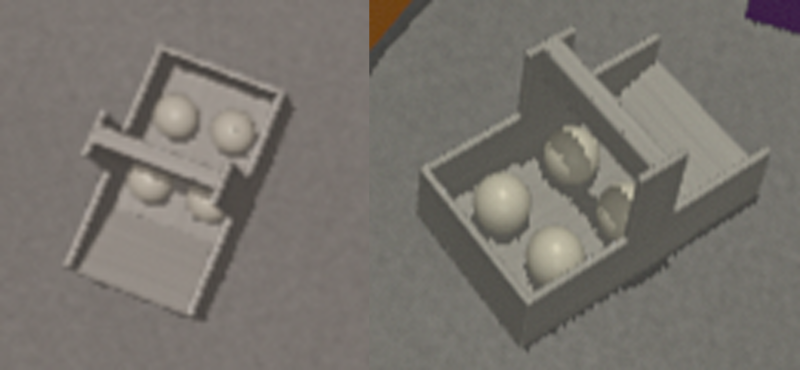

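The crop confirms it: the steel tray holds four white balls, with the spout towards the robot (lower left), and the bar runs from (100,130) to (225,180). I go above it and look again.

```bash
python3 -m creep '[[[1,-0.5,0,0,0,-1],[2.2,-1.2,-0.1,0,0,-2.3],[3.6,-2,-0.2,0,0,-3.7],[5,-2.8,-0.3,0,0,-5.1],[6.4,-3.5,-0.4,0,0,-6.5],[7.8,-4.3,-0.5,0,0,-7.9],[9.2,-5.1,-0.6,0,0,-9.3],[10.6,-5.9,-0.7,0,0,-10.7],[12,-6.6,-0.8,0,0,-12.1],[13.4,-7.4,-0.9,0,0,-13.5],[14.6,-8.1,-1,0,0,-14.9],[15.6,-8.6,-1,0,0,-16.2],[16.4,-9.1,-1,0,0,-17.3],[17,-9.4,-1,0,0,-18.1],[17.2,-9.5,-1,0,0,-18.4],[17.2,-9.5,-1,0,0,-18.4],[17.2,-9.5,-1,0,0,-18.4],[17.2,-9.5,-1,0,0,-18.4]]]' 85 100
python3 - <<'E'
from h import *
cap('wrist','w1');s=ctrl.sense(); print(s['joints'].round(3) if hasattr(s['joints'],'round') else s['joints'], proj('w1',[560,270,94]))
E
```

```text
time_s: 1.6
eef_pos: [559.9, 271.7, 279.0]
ee_rot: [-0.0, 0.8, 0.6, -0.0]
force: [-0.7, 0.2, -0.1]
grip_width: 1.0
grip_force: 0.0
[0.264 0.548 1.215 0.    1.379 0.548] [320.42056547 237.80941756]
```

View pics/w1.png

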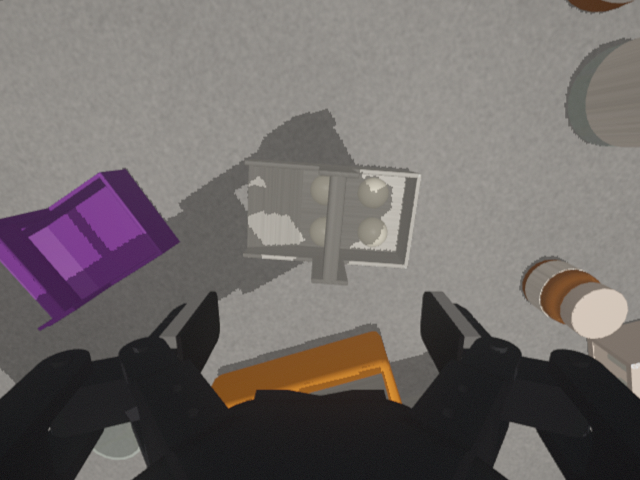

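The wrist view shows the tray below, with the bar running from about (337,176) to (332,265). The tray edges suggest a few degrees of yaw error.

```bash
python3 - <<'E'
from h import *
a=ray('w1',337,176,94);b=ray('w1',331.5,265,94);print(a,b,(a+b)/2)
d=a-b;print('yaw from bar',np.degrees(np.arctan2(-d[0],d[1])))
for p,q in [((358,168),(419,174)),((248,256),(407,267)),((419,175),(406,266))]:
    d=ray('w1',*q,42)-ray('w1',*p,42);print(np.degrees(np.arctan2(d[1],d[0])))
s=ctrl.sense();print(s['eef_pos'],s['ee_rot'])
from scipy.spatial.transform import Rotation as Ro
q=s['ee_rot'];y=Ro.from_quat([q[1],q[2],q[3],q[0]]).apply([0,1,0]);print('tool y',np.degrees(np.arctan2(y[1],y[0])))
E
```

```text
[585.04524945 312.07714217  94.        ] [562.18903434 246.03891941  94.        ] [573.6171419  279.05803079  94.        ]
yaw from bar -19.09103614946128
-21.770947124938196
-20.43589980251315
-110.1338098412618
[559.93530402 271.75587866 279.08299629] [-7.41589992e-05  8.00137624e-01  5.99816453e-01 -9.88413822e-06]
tool y -16.286493168907572
```

Bar centre is about (571,274), yaw −20°. Correct and descend.

```bash
python3 -m creep '[[[0.2,0.1,-0.3,0,0,-0.3],[0.45,0.1,-0.9,0,0,-0.75],[0.45,0.1,-1.7,0,0,-0.75],[0.45,0.1,-2.6,0,0,-0.75],[0.45,0.1,-3.5,0,0,-0.75],[0.45,0.1,-4.3,0,0,-0.75],[0.45,0.1,-5,0,0,-0.75],[0.45,0.1,-5.4,0,0,-0.75],[0.45,0.1,-5.6,0,0,-0.75],[0.45,0.1,-5.6,0,0,-0.75],[0.45,0.1,-5.6,0,0,-0.75]]]' 85 100
python3 - <<'E'
from h import *
cap('wrist','w2')
E
```

```text
time_s: 2.57
eef_pos: [572.2, 273.8, 139.9]
ee_rot: [0.0, 0.82, 0.573, 0.001]
force: [0.2, -0.9, 0.4]
grip_width: 0.999
grip_force: 0.0
```

View pics/w2.png

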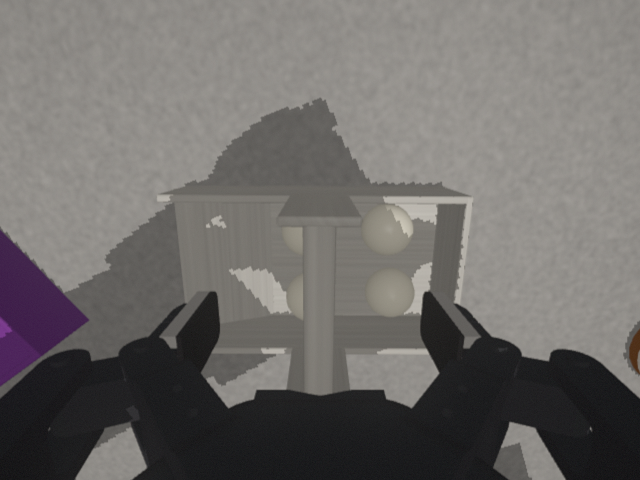

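The bar is centred between the fingers (column 319), aligned, and its far inner end is at (319,225). I check the along-bar offset.

```bash
python3 - <<'E'
from h import *
s=ctrl.sense();p=np.array(s['eef_pos']);a=ray('w2',319,225,94);print(a, a-p, np.linalg.norm((a-p)[:2]))
E
python3 -m creep '[[[0,0,0,0,0,0],[0,0,0,0,0,0],[0,0,0,0,0,0],[0,0,0,0,0,0],[0,0,0,0,0,0],[0,0,0,0,0,0],[0,0,0,0,0,0],[0,0,0,0,0,0],[0,0,0,0,0,0],[0,0,0,0,0,0]]]' 0 100
```

```text
[586.24760235 312.03215848  94.        ] [ 13.83163496  38.31427556 -46.16253892] 40.73447970793683
time_s: 3.45
eef_pos: [572.1, 273.5, 139.2]
ee_rot: [0.0, 0.82, 0.572, 0.0]
force: [-2.0, -0.1, 4.0]
grip_width: 0.12
grip_force: 98.3
```

```bash
python3 -m creep '[[[0,0,0.1,0,0,0],[0,0,0.3,0,0,0],[0,0,0.7,0,0,0],[0,0,1.2,0,0,0],[0,0,1.8,0,0,0],[0,0,2.5,0,0,0],[0,0,3.2,0,0,0],[0,0,3.9,0,0,0],[0,0,4.6,0,0,0],[0,0,5.3,0,0,0],[0,0,6,0,0,0],[0,0,6.6,0,0,0],[0,0,7.2,0,0,0],[0,0,7.7,0,0,0],[0,0,8.1,0,0,0],[0,0,8.4,0,0,0],[0,0,8.5,0,0,0],[0,0,8.5,0,0,0],[0,0,8.5,0,0,0]]]' 0 100
```

```text
time_s: 5.03
eef_pos: [572.0, 273.4, 350.7]
ee_rot: [-0.0, 0.82, 0.572, -0.001]
force: [0.3, 0.5, -5.6]
grip_width: 0.124
grip_force: 97.6
```

The tray is held: force is −5.6 N, matching its weight. I carry it over the hopper and turn it square.

```bash
python3 -m creep '[[[0,-0.1,0,0,0,0],[-0.1,-0.3,0,0,0,0.1],[-0.2,-0.7,0,0,0,0.3],[-0.3,-1.2,0,0,0,0.5],[-0.45,-1.8,0,0,0,0.8],[-0.6,-2.5,0,0,0,1.1],[-0.8,-3.2,0,0,0,1.4],[-1,-4,0,0,0,1.7],[-1.2,-4.8,0,0,0,2],[-1.4,-5.6,0,0,0,2.4],[-1.6,-6.4,0,0,0,2.7],[-1.8,-7.2,0,0,0,3],[-1.95,-7.9,0,0,0,3.3],[-2.1,-8.5,0,0,0,3.6],[-2.2,-9,0,0,0,3.9],[-2.3,-9.4,0,0,0,4.1],[-2.4,-9.7,0,0,0,4.2],[-2.4,-9.8,0,0,0,4.2],[-2.4,-9.8,0,0,0,4.2]]]' 0 100
python3 - <<'E'
from h import *
cap('top','top1');cap('scene','sc1')
a=cv2.imread('pics/top1.png')[120:340,200:430];b=cv2.imread('pics/sc1.png')[100:400,180:480]
cv2.imwrite('pics/c1.png',np.hstack([cv2.resize(a,(400,383)),cv2.resize(b,(383,383))]))
E
```

```text
time_s: 6.62
eef_pos: [511.9, 28.1, 351.4]
ee_rot: [-0.0, 0.702, 0.712, -0.0]
force: [0.1, -0.2, -5.2]
grip_width: 0.12
grip_force: 97.7
```

View pics/c1.png

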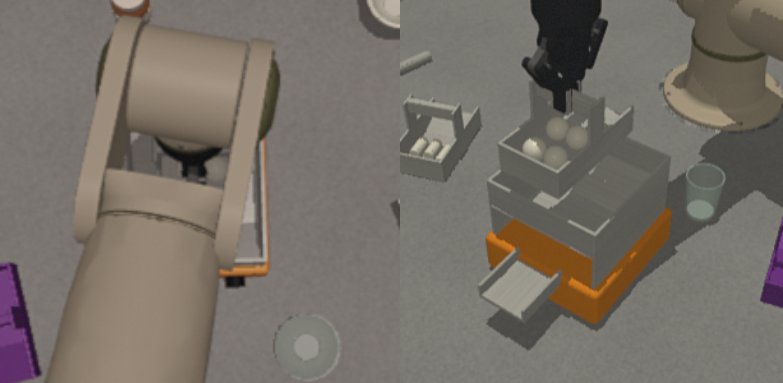

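The balls are still in the tray, which hangs centred and level over the hopper in the scene half (560,140). I start tipping slowly.

```bash
python3 -m creep '[[[-0.05,0,-0.04,0,-0.25,0],[-0.2,0,-0.17,0,-1,0],[-0.4,0,-0.35,0,-2,0],[-0.5,0,-0.46,0,-2.5,0],[-0.59,0,-0.56,0,-3,0],[-0.68,0,-0.67,0,-3.5,0],[-0.78,0,-0.78,0,-4,0],[-0.83,0,-0.8,0,-4.25,0],[-0.87,0,-0.82,0,-4.5,0],[-0.92,0,-0.83,0,-4.75,0],[-0.96,0,-0.85,0,-5,0],[-1,0,-0.87,0,-5.2,0],[-1.03,0,-0.89,0,-5.4,0],[-1.07,0,-0.91,0,-5.6,0],[-1.1,0,-0.93,0,-5.8,0],[-1.14,0,-0.95,0,-6,0],[-1.14,0,-0.95,0,-6,0],[-1.14,0,-0.95,0,-6,0],[-1.14,0,-0.95,0,-6,0]]]' 0 100
python3 -m creep '[[[-0.04,0,-0.03,0,-0.25,0],[-0.09,0,-0.05,0,-0.5,0],[-0.17,0,-0.1,0,-1,0],[-0.25,0,-0.16,0,-1.5,0],[-0.33,0,-0.22,0,-2,0],[-0.4,0,-0.29,0,-2.5,0],[-0.47,0,-0.36,0,-3,0],[-0.54,0,-0.43,0,-3.5,0],[-0.61,0,-0.5,0,-4,0],[-0.67,0,-0.58,0,-4.5,0],[-0.67,0,-0.58,0,-4.5,0],[-0.67,0,-0.58,0,-4.5,0],[-0.67,0,-0.58,0,-4.5,0],[-0.67,0,-0.58,0,-4.5,0],[-0.67,0,-0.58,0,-4.5,0],[-0.67,0,-0.58,0,-4.5,0],[-0.67,0,-0.58,0,-4.5,0],[-0.67,0,-0.58,0,-4.5,0]]]' 0 100
python3 - <<'E'
from h import *
cap('top','top2');cap('scene','sc2')
a=cv2.imread('pics/top2.png')[120:340,200:430];b=cv2.imread('pics/sc2.png')[100:400,180:480]
cv2.imwrite('pics/c2.png',np.hstack([cv2.resize(a,(400,383)),cv2.resize(b,(383,383))]))
E
```

```text
time_s: 8.3
eef_pos: [483.6, 28.4, 327.8]
ee_rot: [0.184, 0.678, 0.688, 0.182]
force: [-0.4, -0.1, -2.1]
grip_width: 0.121
grip_force: 98.2
time_s: 9.8
eef_pos: [466.9, 28.4, 313.2]
ee_rot: [0.315, 0.63, 0.639, 0.31]
force: [-0.5, -0.0, -2.8]
grip_width: 0.116
grip_force: 98.3
```

View pics/c2.png

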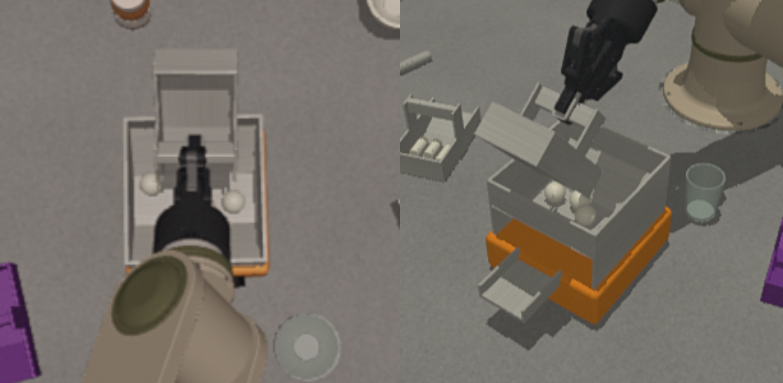

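Three balls are visible in the hopper, at scene-half (555,192), (578,200) and (585,215), and the tray looks empty. The fourth is probably hidden. I untip, move back to the tray's original spot, then check.

```bash
python3 -m creep '[[[0.06,0,0.1,0,0.4,0],[0.13,0,0.25,0,1,0],[0.27,0,0.49,0,2,0],[0.42,0,0.72,0,3,0],[0.59,0,0.93,0,4,0],[0.76,0,1.13,0,5,0],[0.94,0,1.3,0,6,0],[1.13,0,1.4,0,7,0],[1.32,0,1.48,0,8,0],[1.51,0,1.52,0,9,0],[1.71,0,1.54,0,10,0],[1.81,0,1.54,0,10.5,0],[1.81,0,1.54,0,10.5,0],[1.81,0,1.54,0,10.5,0]]]' 0 100
python3 -m creep '[[[0,0.1,0,0,0,0],[0.1,0.3,0,0,0,-0.1],[0.2,0.7,0,0,0,-0.3],[0.3,1.2,0,0,0,-0.5],[0.45,1.8,0,0,0,-0.8],[0.6,2.5,0,0,0,-1.1],[0.8,3.2,0,0,0,-1.4],[1,4,0,0,0,-1.7],[1.2,4.8,0,0,0,-2],[1.4,5.6,0,0,0,-2.4],[1.6,6.4,0,0,0,-2.7],[1.8,7.2,0,0,0,-3],[1.95,7.9,0,0,0,-3.3],[2.1,8.5,0,0,0,-3.6],[2.2,9,0,0,0,-3.9],[2.3,9.4,0,0,0,-4.1],[2.4,9.7,0,0,0,-4.2],[2.4,9.8,0,0,0,-4.2],[2.4,9.8,0,0,0,-4.2]]]' 0 100
python3 - <<'E'
from h import *
cap('top','top3');cap('scene','sc3')
a=cv2.imread('pics/top3.png')[130:330,150:400];b=cv2.imread('pics/sc3.png')[150:450,230:500]
cv2.imwrite('pics/c3.png',np.hstack([cv2.resize(a,(450,360)),cv2.resize(b,(324,360))]))
E
```

```text
time_s: 11.07
eef_pos: [512.4, 28.5, 351.3]
ee_rot: [0.0, 0.702, 0.712, 0.0]
force: [0.2, -0.2, -3.1]
grip_width: 0.121
grip_force: 98.2
time_s: 12.65
eef_pos: [571.9, 273.9, 351.6]
ee_rot: [0.0, 0.82, 0.573, 0.0]
force: [0.2, 0.4, -3.0]
grip_width: 0.12
grip_force: 98.2
```

View pics/c3.png

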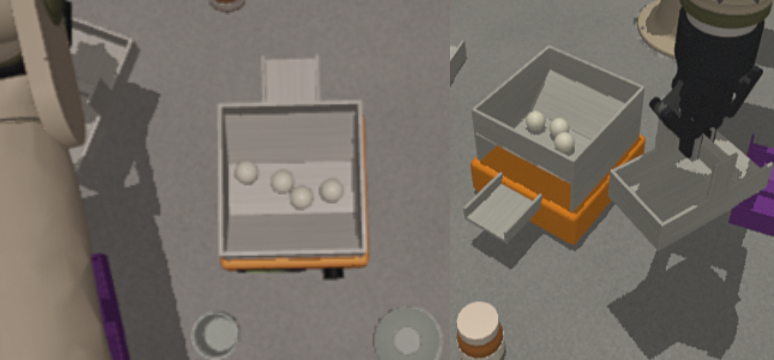

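All four balls are in the hopper, at (246,172), (282,182), (301,197) and (331,190), and the tray is empty. I set it down.

```bash
python3 -m creep '[[[0,0,-0.2,0,0,0],[0,0,-0.6,0,0,0],[0,0,-1.2,0,0,0],[0,0,-1.9,0,0,0],[0,0,-2.7,0,0,0],[0,0,-3.5,0,0,0],[0,0,-4.3,0,0,0],[0,0,-5.1,0,0,0],[0,0,-5.9,0,0,0],[0,0,-6.6,0,0,0],[0,0,-7.2,0,0,0],[0,0,-7.6,0,0,0],[0,0,-7.9,0,0,0],[0,0,-8.1,0,0,0],[0,0,-8.25,0,0,0],[0,0,-8.35,0,0,0],[0,0,-8.42,0,0,0],[0,0,-8.46,0,0,0],[0,0,-8.46,0,0,0],[0,0,-8.46,0,0,0]]]' 0 100
```

```text
time_s: 14.42
eef_pos: [572.1, 273.5, 140.4]
ee_rot: [0.0, 0.82, 0.572, 0.0]
force: [0.9, -0.6, -2.4]
grip_width: 0.121
grip_force: 98.2
```

Still about 1 mm up, so I lower the last bit slowly, release and retreat.

```bash
python3 -m creep '[[[0,0,-0.02,0,0,0],[0,0,-0.04,0,0,0],[0,0,-0.05,0,0,0],[0,0,-0.06,0,0,0],[0,0,-0.06,0,0,0],[0,0,-0.06,0,0,0]]]' 0 100
python3 -m creep '[[[0,0,0,0,0,0],[0,0,0,0,0,0],[0,0,0,0,0,0],[0,0,0,0,0,0],[0,0,0,0,0,0],[0,0,0,0,0,0],[0,0,0,0,0,0],[0,0,0,0,0,0],[0,0,0,0,0,0],[0,0,0,0,0,0]]]' 85 20
python3 -m creep '[[[0,0,0.1,0,0,0],[0,0,0.4,0,0,0],[0,0,0.9,0,0,0],[0,0,1.5,0,0,0],[0,0,2.2,0,0,0],[0,0,3,0,0,0],[0,0,3.8,0,0,0],[0,0,4.6,0,0,0],[0,0,5.4,0,0,0],[0,0,6.1,0,0,0],[0,0,6.7,0,0,0],[0,0,7.1,0,0,0],[0,0,7.3,0,0,0],[0,0,7.3,0,0,0],[0,0,7.3,0,0,0],[0,0,7.3,0,0,0]]]' 85 20
python3 - <<'E'
from h import *
cap('scene','sc4')
E
```

```text
time_s: 14.92
eef_pos: [572.2, 273.5, 139.2]
ee_rot: [0.0, 0.82, 0.572, 0.0]
force: [-0.7, -0.4, 2.9]
grip_width: 0.124
grip_force: 98.9
time_s: 15.75
eef_pos: [572.1, 273.5, 138.7]
ee_rot: [-0.0, 0.82, 0.572, 0.0]
force: [0.4, -0.5, -0.7]
grip_width: 0.998
grip_force: 0.0
time_s: 17.08
eef_pos: [571.9, 273.4, 320.1]
ee_rot: [-0.0, 0.82, 0.572, -0.001]
force: [1.0, -0.3, 0.4]
grip_width: 0.999
grip_force: 0.0
```

View pics/sc4.png

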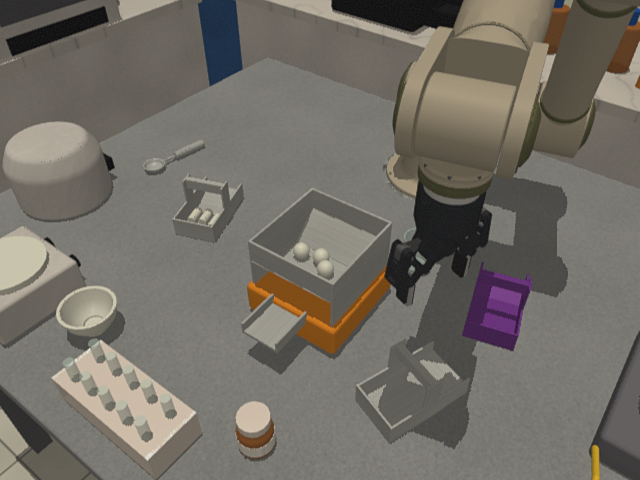

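The tray stands upright and empty at (412,390), the gripper is clear, the balls are in the hopper near (315,258), and the rod tray is undisturbed at (208,210).

```bash
python3 -c "
from rig import ctrl
print(ctrl.finish_job())"
```

```text
the job is handed in; nothing more can be done
None
```

All four balls are in the hopper, the empty ball tray is back upright on the bench and released, the rod tray is untouched, and the job was handed in at about 17 s of the 64 s allowed.

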